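# Check the sprung loaf-length gauge against its pointed marker

### The job

Check the loaf-length gauge on the counter before opening: by its upright knob, draw the sprung slide out until the white line on the slide is level with the marker that has the pointed nose (not the square-nosed one), and hold it still there for two seconds. Then ease it back until the slide is fully home against its stop and let go; never let the spring snap it back.

Things in the scene. Friction and masses are not known exactly. Their poses are not given: they have to be found in the camera images.
- knob (a point): Upright dark wooden knob of the slide: a post 22 mm in diameter, 47 to 97 mm above the counter, on a steel carriage 36 x 36 mm (top 45 mm above the counter). The point is on the post's axis, 76 mm above the counter. The carriage's white line, across the pull, passes through this axis. Axes as the gauge's: the pull is along -y.
- slide (a joint): How far the slide is drawn out, in m: 0 fully home (start), at most 0.145. A spring pulls it home with about 4 N at 0, rising to 7 N at full pull (plus 0.5 N friction and some damping); released, it runs back on its own.
- gauge: Fixed wooden board, x = -65 to 35, y = -200 to 200 mm, 15 mm thick; origin on its underside below the rod, half-way along. On its +y half a spring barrel, y = 33 to 194 mm, 54 mm high; rod and slide are pulled from it along the gauge's -y. Knob axis at x = 0, y = -5 mm when home. A fence along the -x side (x = -50 mm) carries two markers. End stop at y = -189 mm, 33 mm high.
- pointed_marker: Aluminium saddle 18 x 32 x 18 mm with a thumb screw and a flat nose tapering to a point along +x, towards the slide. Origin: middle of its underside, 15 mm above the counter; axes as the gauge's; top 40 mm above the counter. It marks the length: the knob's axis must come to the same y as this origin in the gauge's axes. The other marker, nearer or farther out, has a square nose.

How it is judged (in metres and radians):
On the way:
1. the slide's white line is held still, level with the pointed marker (within 12 mm), for a second (y of knob in the frame of pointed_marker between -0.012 and 0.012 m and velocity of joint slide between -0.015 and 0.015 m/s), for 1 s.
At the end, for the whole second after the job is handed in: After the hold at the pointed marker (within 12 mm, one second or more), the slide is back home (within 4 mm of its stop) and released (value of joint slide below 0.004 m and contact force between the fingers and gauge below 0.1 N); the robot touches nothing.
It fails at once if the slide snaps back (runs home faster than 0.4 m/s) (velocity of joint slide below -0.4 m/s).
It also fails if it takes over 40 s, if anything falls off the work surface, if the arm or the gripper's body presses on something with over 40 N, if the wrist force passes 120 N, or if a joint passes its speed limit or range.

### The arm

A 6-joint arm with a two-finger parallel gripper is mounted at the origin on a cart in front of the work surface, level with it; the furniture and walls round the work are solid. World frame = base frame: x ahead of the robot, y to its left, z up, the work surface at z = 0. Lengths are in mm, angles in rad, forces in N, time in s.
With the tool pointing down it reaches from about 400 to 825 mm from the base axis. Payload 7 kg.
Tool frame: the origin (TCP) lies between the finger pads; the fingertips stand 14 mm ahead of it and the grasp point (between the pads) lies 5 mm behind it; z points along the fingers, y is the line along which they close (so a half turn about z gives the same grasp; the last joint's range is limited). The gripper opens to 88 mm and grips with 3 to 60 N. Pads are 19 mm wide; open, the fingers measure 130 mm over their backs; the gripper's body (78 mm by 193 mm) begins 47 mm behind the grasp point.
Start: joints at [-0.903, 0.359, 0.012, 0, -1.224, -0.288], TCP at [250.218, -626.886, 240.561] pointing down, gripper open.
Joint ranges: [-3.07, 3.07], [-1.43, 2.12], [-1.02, 1.25], [-3.03, 1.67], [-3.05, -0], [-3.03, 3.03]. Speed limits (rad/s): [2.39, 2.39, 3.01, 3.14, 3.14, 3.14].

### API

Orientations are given as a 3x3 rotation matrix whose columns are the frame's x, y, z axes.
In Python, from station import env gives the robot as it stands.
- The arm moves only by the tool carry_out, never from a script. Its argument "targets" is a list of rows, each a list of 5 numbers: the closure, from 0 (fully open) to 1 (shut), then the shift along the tool's x, y, z in cm, then the turn about the tool's z in degrees. In form: [[gripper, x, y, z, roll], ...]. A call has exactly 8 rows; each row is the pose to reach, as a shift and turn from the pose commanded when the call began, along the tool's axes at that moment; what a row does not reach only later rows make up. A row lasts 1/10 s, in which the tool goes at most 50 mm and 8.59 degrees, less where a joint would pass 70% of its speed; a pose out of reach is approached as far as the arm can. A call with a gripper value outside its range is refused whole. The fingers move at their own pace and stop on an object; the grip force is fixed at half the most. Time passes only in rows, so rows that repeat a pose let the fingers close, or fill a call up. It gives the time, the measured TCP pose, the force, the opening and the grip force at its end, in the units of the state.
- env.observe(): the state, without advancing time (a new reading comes with each control period).
- env.get_image(name): name is "scene" or "top" or "wrist"; returns (picture, depth): 420x560x3 uint8, red, green, blue; 420x560 float32, mm along the optical axis (not along the pixel's ray), 0 where there is no reading.
- env.camera_params(name): a dict with "mtx" (3x3 intrinsics, pixels), "position" and "orientation" of the camera in the world. Camera axes: x right, y up, looking along -z (the intrinsics and any distortion apply to the point x, -y, -z); pixel columns grow to the right and rows downward; lengths in mm; the calibration is good to about 2 mm. A picture is of the moment at which its call begins: read the wrist's pose just before it. camera_params takes no time and is no camera call; for the wrist camera it gives the pose at the moment of the call.
- env.close_job(): hands the job in; it is judged then, once.
The state is a dict: "time_s": time; "qpos": joint angles; "dq": joint speeds; "joint_efforts": joint torques, N m; "eef_pos": TCP position; "orientation": TCP orientation; "force": force on the tool from outside, world axes, zero at the start; "ft_torque": the same for the moment, N m; "finger_gap": opening from 0.0 (shut) to 1.0 (fully open); "gripper_force": force on a finger pad.
Only numpy, scipy, OpenCV 4.12 (cv2) and the standard library are available. Lean on these libraries where they do the work, as an engineer would, in place of code of your own. Each camera call takes 0.05 s, during which the arm holds its last target. There are 200 camera calls.

## Working session

There is one attempt and no reset: what is moved stays moved. The work goes in short steps, Python scripts to look and compute and a tool call to move; the robot and the scene stay as the last step left them, time stands still between calls to the robot, and variables do not carry over. Pictures are saved under pics/ and viewed, at most 10 in all, crops included, and the job is handed in when it is done.

Besides the shell and the picture viewer there is one more tool, called after "Emit:" as a command line: name --pt "numbers of a row" for each row, then --argument value for the rest. carry_out: Moves the arm, as the interface text tells. Its arguments: {"type":"object","properties":{"targets":{"type":"array","items":{"type":"array","items":{"type":"number"}}}},"required":["targets"]}

```bash
mkdir -p pics; python3 - <<'E'
from station import env
import cv2,numpy as np,json
for n in("scene","top"):
    im,d=env.get_image(n); cv2.imwrite(f"pics/{n}.png",im[:,:,::-1]); np.savez(f"{n}.npz",im=im,d=d)
    p=env.camera_params(n); np.savez(f"{n}_p.npz",**p); print(n,p)
s=env.observe(); print(s["time_s"],s["eef_pos"],s["orientation"],s["force"])
E
```

```text
scene {'mtx': array([[540.79137545,   0.        , 279.28473725],
       [  0.        , 540.79137545, 219.69958853],
       [  0.        ,   0.        ,   1.        ]]), 'position': array([  29.58820638, -370.97298259,  720.06187956]), 'orientation': array([[ 0.6040592 ,  0.58767627, -0.53828347],
       [-0.79688759,  0.45311992, -0.3995654 ],
       [ 0.00909185,  0.67031257,  0.74202318]])}
top {'mtx': array([[416.19274907,   0.        , 278.36471548],
       [  0.        , 416.19274907, 209.1239759 ],
       [  0.        ,   0.        ,   1.        ]]), 'position': array([362.79509379, -13.72212601, 939.7966923 ]), 'orientation': array([[ 0.00720902,  0.98995103, -0.14122672],
       [-0.99987357,  0.00913781,  0.01301361],
       [ 0.01417334,  0.14111505,  0.98989174]])}
0.1 [ 250.05969876 -626.5318197   239.72447592] [[-9.28774223e-01 -3.70645308e-01 -7.05821484e-04]
 [-3.70645941e-01  9.28773312e-01  1.31186553e-03]
 [ 1.69311355e-04  1.48003676e-03 -9.99998890e-01]] [ 0.57733414 -0.048453    0.61128311]
```

View pics/top.png

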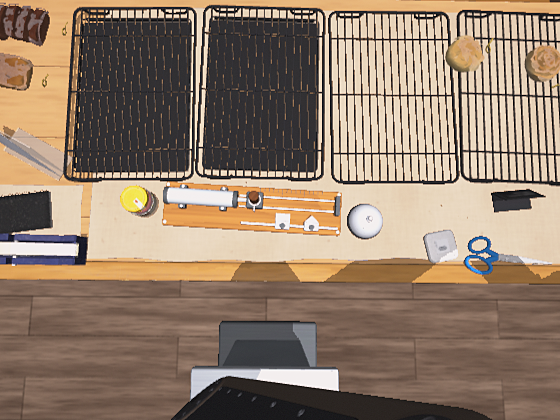

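View pics/scene.png

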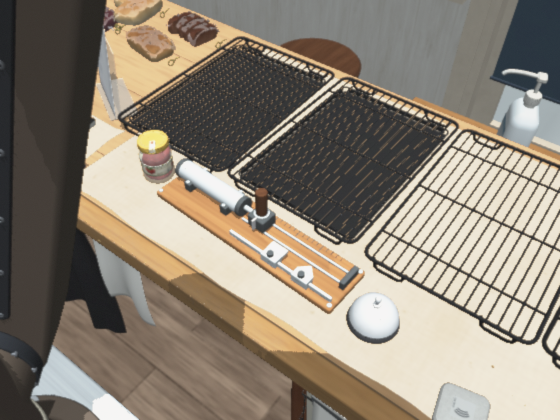

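The top view shows the gauge with its knob at about (255,197). The square-nosed marker is near (283,222) and what looks like the pointed one is near (312,224). I'll enlarge that area to check and measure.

```bash
cat > h.py <<'E'
import numpy as np,cv2
def ray(p,uv,z):
    "world point at height z on the pixel's ray"
    uv=np.atleast_2d(uv).astype(float); K=p["mtx"]
    d=np.c_[(uv[:,0]-K[0,2])/K[0,0],-(uv[:,1]-K[1,2])/K[1,1],-np.ones(len(uv))]@np.array(p["orientation"]).T
    return p["position"]+d*((z-p["position"][2])/d[:,2])[:,None]
E
python3 - <<'E'
from h import *
o=[]
for n,(x0,x1,y0,y1) in {"top":(155,355,175,245),"scene":(150,370,155,310)}.items():
    im=np.load(n+".npz")["im"][:,:,::-1]
    c=cv2.resize(im[y0:y1,x0:x1],(780,int(780*(y1-y0)/(x1-x0))),interpolation=cv2.INTER_CUBIC)
    o.append(c)
c=np.vstack(o); c=cv2.resize(c,None,fx=590/c.shape[0],fy=590/c.shape[0]); print(c.shape)
cv2.imwrite("pics/crop.png",c)
p=np.load("top_p.npz"); im=np.load("top.npz")["im"]
hsv=cv2.cvtColor(im,cv2.COLOR_RGB2HSV)
m=cv2.inRange(hsv,(5,120,120),(20,255,255)); r=np.zeros_like(m); r[178:245,160:345]=m[178:245,160:345]
r=cv2.morphologyEx(r,cv2.MORPH_CLOSE,np.ones((15,15)))
cs=max(cv2.findContours(r,0,2)[0],key=cv2.contourArea)
b=cv2.boxPoints(cv2.minAreaRect(cs)); print(b); w=ray(p,b,15); print(w.round(),np.linalg.norm(np.roll(w,1,0)-w,axis=1))
print(ray(p,[[255,193]],97),ray(p,[[283,225],[312,226]],40))
E
```

```text
(590, 560, 3)
[[161.6468  224.23383]
 [164.6072  180.36612]
 [342.60638 192.37833]
 [339.646   236.24603]]
[[ 458.  234.   15.]
 [ 558.  231.   15.]
 [ 534. -171.   15.]
 [ 435. -163.   15.]] [397.10543625  99.58716798 403.15301842  99.73743058]
[[516.06791539  23.46595375  97.        ]] [[456.42127418 -35.87362831  40.        ]
 [454.78467998 -98.94588025  40.        ]]
```

View pics/crop.png

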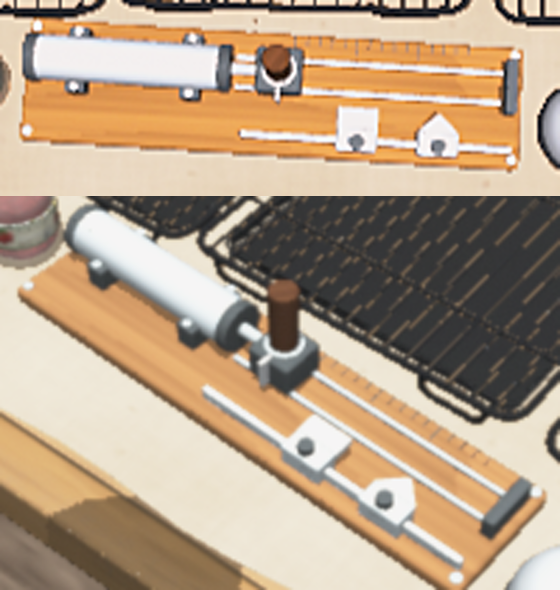

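The board measures about 398 x 100 mm against 400 x 100 given, so the calibration holds. The pointed marker is the farther one, about 120 mm out. I'll move above the knob with the closing line along the pull.

Emit:
carry_out --pt "0 -48.5 51 0 25" --pt "0 -48.5 51 0 25" --pt "0 -48.5 51 0 25" --pt "0 -48.5 51 0 25" --pt "0 -48.5 51 0 25" --pt "0 -48.5 51 0 25" --pt "0 -48.5 51 0 25" --pt "0 -48.5 51 0 25"

```text
time_s: 0.9
eef_pos: [397.9, -256.3, 240.5]
orientation: [[-0.998, 0.057, 0.0], [0.057, 0.998, 0.0], [-0.0, 0.0, -1.0]]
force: [1.0, 0.1, 0.3]
finger_gap: 0.998
gripper_force: 0.0
```

Emit:
carry_out --pt "0 -10 24 0 0" --pt "0 -10 24 0 0" --pt "0 -10 24 0 0" --pt "0 -10 24 0 0" --pt "0 -10 24 0 0" --pt "0 -10 24 0 0" --pt "0 -10 24 0 0" --pt "0 -10 24 0 0"

```text
time_s: 1.7
eef_pos: [510.6, -24.5, 240.2]
orientation: [[-0.998, 0.056, -0.001], [0.056, 0.998, -0.0], [0.001, -0.0, -1.0]]
force: [-0.4, 0.1, -1.0]
finger_gap: 0.996
gripper_force: 0.0
```

```bash
python3 - <<'E'
from station import env
import cv2,numpy as np
s=env.observe(); p=env.camera_params("wrist")
im,d=env.get_image("wrist"); cv2.imwrite("pics/w1.png",im[:,:,::-1]); np.savez("w1.npz",im=im,d=d); np.savez("w1_p.npz",**p)
print(s["eef_pos"],p,s["qpos"])
E
```

```text
[510.62790347 -24.48048846 240.15823505] {'mtx': array([[324.17244641,   0.        , 284.41656014],
       [  0.        , 324.17244641, 205.70339447],
       [  0.        ,   0.        ,   1.        ]]), 'position': array([429.9084618 , -20.77064677, 385.01220435]), 'orientation': array([[ 5.61666862e-02, -9.53158257e-01, -2.97211441e-01],
       [ 9.98421384e-01,  5.36827857e-02,  1.65196539e-02],
       [ 2.09293572e-04, -2.97670112e-01,  9.54668770e-01]])} [ 3.36588423e-01  8.85225993e-02 -3.42803090e-01 -1.47128427e-04
 -1.14063528e+00 -1.96338611e+00]
```

View pics/w1.png

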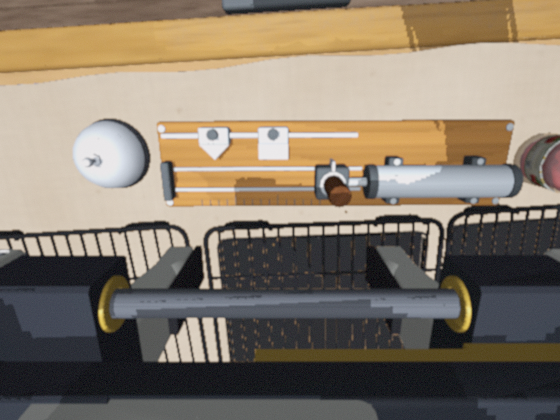

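The wrist view shows the pointed marker at (213,141), the square one at (273,143), and the knob running from its base at (331,180) to its top at (341,197). Next I'll measure these points.

```bash
python3 - <<'E'
from h import *
p=np.load("w1_p.npz"); im=np.load("w1.npz")["im"]; hsv=cv2.cvtColor(im,cv2.COLOR_RGB2HSV)
def box(m,x0,x1,y0,y1):
    r=np.zeros_like(m); r[y0:y1,x0:x1]=m[y0:y1,x0:x1]; return r
o=cv2.morphologyEx(box(cv2.inRange(hsv,(5,120,90),(22,255,255)),150,522,114,212),cv2.MORPH_CLOSE,np.ones((41,41)))
c=max(cv2.findContours(o,0,2)[0],key=cv2.contourArea); b=cv2.boxPoints(cv2.minAreaRect(c)); w=ray(p,b,15)
print(b.round(),w.round(1).tolist(),np.linalg.norm(np.roll(w,1,0)-w,axis=1).round(1))
i=np.argsort(w[:,1]); gy=w[i[2:]].mean(0)-w[i[:2]].mean(0); gy=gy[:2]/np.linalg.norm(gy[:2]); gx=np.array([gy[1],-gy[0]])
O=w.mean(0)[:2]+15*gx; print("gy",gy,"origin",O)
def g(P): return np.c_[(P[:,:2]-O)@gx,(P[:,:2]-O)@gy].round(1)
wh=cv2.inRange(hsv,(0,0,170),(180,70,255))
for n,(a,e) in {"pointed":(196,232),"square":(256,292)}.items():
    m=cv2.morphologyEx(box(wh,a,e,126,165),cv2.MORPH_OPEN,np.ones((5,5)))
    c=max(cv2.findContours(m,0,2)[0],key=cv2.contourArea); x,y,ww,h=cv2.boundingRect(c)
    print(n,(x,y,ww,h),g(ray(p,[[x+ww/2-.5,y+h/2],[x,y+h/2],[x+ww-1,y+h/2]],33)).tolist(),ray(p,[[x+ww/2-.5,y+h/2]],33))
br=box(cv2.inRange(hsv,(0,60,10),(18,255,140)),320,356,170,210)
c=max(cv2.findContours(br,0,2)[0],key=cv2.contourArea); print(cv2.boundingRect(c),cv2.contourArea(c),cv2.fitEllipse(c))
y1=c[:,0,1].max(); print(y1)
print("knob top",ray(p,[[341,197]],97),g(ray(p,[[341,197]],97)))
E
python3 -c "
import cv2
i=cv2.imread('pics/w1.png')[115:215,150:370];cv2.imwrite('pics/w1c.png',cv2.resize(i,(792,360),interpolation=cv2.INTER_CUBIC))"
```

```text
[[158. 120.]
 [513. 120.]
 [513. 205.]
 [158. 205.]] [[438.3, -161.0, 15.0], [460.3, 230.5, 15.0], [559.6, 245.6, 15.0], [535.7, -177.9, 15.0]] [ 98.9 392.1 100.4 424.2]
gy [0.05620468 0.99841927] origin [513.44018337  33.4549441 ]
pointed (196, 127, 33, 32) [[-41.1, -136.4], [-41.1, -153.6], [-41.1, -119.3]] [[ 464.78611957 -100.46248977   33.        ]]
square (256, 126, 36, 34) [[-41.1, -70.5], [-41.1, -89.2], [-41.1, -51.7]] [[468.49298478 -34.59654261  33.        ]]
(320, 177, 32, 30) 539.5 ((335.9546813964844, 192.4623565673828), (27.989118576049805, 31.080425262451172), 111.43692016601562)
206
knob top [[514.10930911  26.85921155  97.        ]] [[ 1.  -6.5]]
```

View pics/w1c.png

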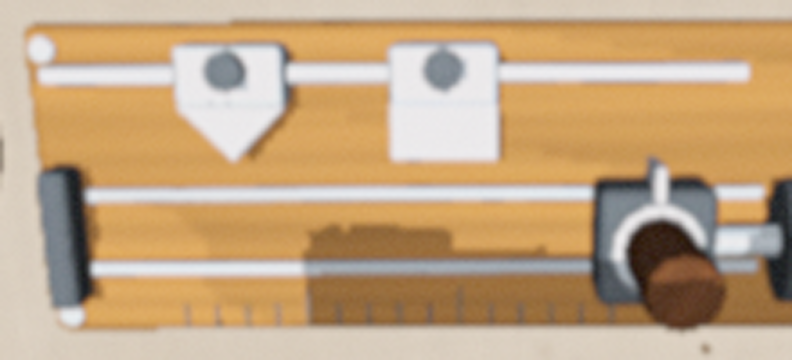

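The picture confirms that the pointed marker is the farther one and that the knob is home. The knob reads y = -6.5 against -5 expected, and the marker is about 128 mm further along. I'll descend over the knob with the fingers open.

Emit:
carry_out --pt "0 0 3 0 0" --pt "0 0 5.1 0 0" --pt "0 0 5.1 4 0" --pt "0 0 5.1 8 0" --pt "0 0 5.1 12 0" --pt "0 0 5.1 15 0" --pt "0 0 5.1 16.5 0" --pt "0 0 5.1 16.5 0"

```text
time_s: 2.55
eef_pos: [512.2, 24.7, 73.6]
orientation: [[-0.998, 0.059, -0.004], [0.059, 0.998, -0.002], [0.004, -0.002, -1.0]]
force: [-0.4, 0.2, 0.3]
finger_gap: 1.002
gripper_force: 0.0
```

Emit:
carry_out --pt "0.3 0 0 0 0" --pt "0.6 0 0 0 0" --pt "0.8 0 0 0 0" --pt "1 0 0 0 0" --pt "1 0 0 0 0" --pt "1 0 0 0 0" --pt "1 0 0 0 0" --pt "1 0 0 0 0"

```text
time_s: 3.35
eef_pos: [514.0, 26.7, 75.6]
orientation: [[-0.998, 0.056, -0.0], [0.056, 0.998, -0.0], [0.0, -0.0, -1.0]]
force: [-1.6, -0.9, 0.1]
finger_gap: 0.334
gripper_force: 0.0
```

Emit:
carry_out --pt "1 0 0 0 0" --pt "1 0 0 0 0" --pt "1 0 0 0 0" --pt "1 0 0 0 0" --pt "1 0 0 0 0" --pt "1 0 0 0 0" --pt "1 0 0 0 0" --pt "1 0 0 0 0"

```text
time_s: 4.15
eef_pos: [514.0, 26.7, 75.5]
orientation: [[-0.998, 0.057, -0.0], [0.057, 0.998, 0.0], [0.0, 0.0, -1.0]]
force: [-0.1, 1.9, -1.2]
finger_gap: 0.242
gripper_force: 30.0
```

The knob is gripped, with the gap at about 22 mm. Now I'll draw the slide out slowly.

Emit:
carry_out --pt "1 0 -0.5 0 0" --pt "1 0 -1.5 0 0" --pt "1 0 -2.5 0 0" --pt "1 0 -3.5 0 0" --pt "1 0 -4.5 0 0" --pt "1 0 -5.5 0 0" --pt "1 0 -6.5 0 0" --pt "1 0 -7.5 0 0"

```text
time_s: 4.95
eef_pos: [510.2, -47.8, 75.6]
orientation: [[-0.998, 0.057, 0.001], [0.057, 0.998, 0.001], [-0.001, 0.001, -1.0]]
force: [0.6, 6.6, -0.7]
finger_gap: 0.247
gripper_force: 30.0
```

Emit:
carry_out --pt "1 0 -1 0 0" --pt "1 0 -2 0 0" --pt "1 0 -3 0 0" --pt "1 0 -4 0 0" --pt "1 0 -4.8 0 0" --pt "1 0 -5.2 0 0" --pt "1 0 -5.2 0 0" --pt "1 0 -5.2 0 0"

```text
time_s: 5.75
eef_pos: [507.5, -99.6, 75.6]
orientation: [[-0.998, 0.057, 0.001], [0.057, 0.998, 0.001], [-0.001, 0.001, -1.0]]
force: [2.0, 6.6, -2.6]
finger_gap: 0.242
gripper_force: 30.0
```

```bash
python3 - <<'E'
from station import env
from h import *
s=env.observe(); p=env.camera_params("wrist")
im,d=env.get_image("wrist"); np.savez("w2_p.npz",**p)
print(s["eef_pos"],s["force"],s["gripper_force"])
im2,d2=env.get_image("scene")
a=cv2.resize(im2[195:305,200:370,::-1],(680,440),interpolation=cv2.INTER_CUBIC)
np.savez("w2.npz",im=im); cv2.imwrite("pics/w2.png",im[:,:,::-1]); cv2.imwrite("pics/s2.png",a)
E
```

```text
[507.54782286 -99.60577038  75.57429047] [ 1.97417854  6.62929254 -2.55188277] 29.999585151672363
```

View pics/w2.png

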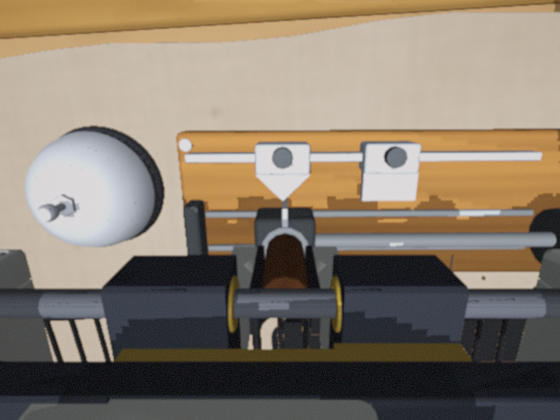

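The white line at (285,218) is level with the pointed nose tip at (284,201), right on the camera's centre column. I'll hold here.

Emit:
carry_out --pt "1 0 0 0 0" --pt "1 0 0 0 0" --pt "1 0 0 0 0" --pt "1 0 0 0 0" --pt "1 0 0 0 0" --pt "1 0 0 0 0" --pt "1 0 0 0 0" --pt "1 0 0 0 0"

```text
time_s: 6.65
eef_pos: [507.5, -99.4, 75.5]
orientation: [[-0.998, 0.056, 0.001], [0.056, 0.998, 0.001], [-0.001, 0.001, -1.0]]
force: [1.5, 6.4, -1.6]
finger_gap: 0.242
gripper_force: 30.0
```

Emit:
carry_out --pt "1 0 0 0 0" --pt "1 0 0 0 0" --pt "1 0 0 0 0" --pt "1 0 0 0 0" --pt "1 0 0 0 0" --pt "1 0 0 0 0" --pt "1 0 0 0 0" --pt "1 0 0 0 0"

```text
time_s: 7.45
eef_pos: [507.5, -99.4, 75.5]
orientation: [[-0.998, 0.057, 0.001], [0.057, 0.998, 0.001], [-0.001, 0.001, -1.0]]
force: [1.8, 6.6, -1.8]
finger_gap: 0.248
gripper_force: 30.0
```

Emit:
carry_out --pt "1 0 0 0 0" --pt "1 0 0 0 0" --pt "1 0 0 0 0" --pt "1 0 0 0 0" --pt "1 0 0 0 0" --pt "1 0 0 0 0" --pt "1 0 0 0 0" --pt "1 0 0 0 0"

```text
time_s: 8.25
eef_pos: [507.6, -99.4, 75.6]
orientation: [[-0.998, 0.056, 0.001], [0.056, 0.998, 0.001], [-0.001, 0.001, -1.0]]
force: [2.1, 5.5, -2.2]
finger_gap: 0.248
gripper_force: 30.0
```

Emit:
carry_out --pt "1 0 1 0 0" --pt "1 0 2 0 0" --pt "1 0 3 0 0" --pt "1 0 4 0 0" --pt "1 0 5 0 0" --pt "1 0 6 0 0" --pt "1 0 7 0 0" --pt "1 0 8 0 0"

```text
time_s: 9.05
eef_pos: [511.6, -19.4, 75.6]
orientation: [[-0.998, 0.056, 0.0], [0.056, 0.998, 0.0], [-0.0, 0.0, -1.0]]
force: [3.9, 3.4, -6.1]
finger_gap: 0.246
gripper_force: 30.0
```

Emit:
carry_out --pt "1 0 1 0 0" --pt "1 0 2 0 0" --pt "1 0 3 0 0" --pt "1 0 3.8 0 0" --pt "1 0 4.2 0 0" --pt "1 0 4.5 0 0" --pt "1 0 4.6 0 0" --pt "1 0 4.6 0 0"

```text
time_s: 9.85
eef_pos: [513.9, 25.8, 75.6]
orientation: [[-0.998, 0.057, -0.0], [0.057, 0.998, 0.0], [0.0, 0.0, -1.0]]
force: [2.7, 5.1, -3.9]
finger_gap: 0.247
gripper_force: 30.0
```

Emit:
carry_out --pt "1 0 0.05 0 0" --pt "1 0 0.1 0 0" --pt "1 0 0.15 0 0" --pt "1 0 0.2 0 0" --pt "1 0 0.2 0 0" --pt "1 0 0.2 0 0" --pt "1 0 0.2 0 0" --pt "1 0 0.2 0 0"

```text
time_s: 10.65
eef_pos: [514.0, 26.8, 75.6]
orientation: [[-0.998, 0.057, -0.0], [0.057, 0.998, -0.001], [0.0, -0.001, -1.0]]
force: [4.0, -3.8, -4.1]
finger_gap: 0.242
gripper_force: 30.0
```

The force has reversed to -3.8 N, so the slide is against its stop. I'll open the gripper and lift away.

Emit:
carry_out --pt "1 0 -0.05 0 0" --pt "0.7 0 -0.05 0 0" --pt "0.5 0 -0.05 0 0" --pt "0.2 0 -0.05 0 0" --pt "0 0 -0.05 0 0" --pt "0 0 -0.05 0 0" --pt "0 0 -0.05 0 0" --pt "0 0 -0.05 0 0"

```text
time_s: 11.45
eef_pos: [514.0, 27.2, 75.6]
orientation: [[-0.998, 0.056, -0.0], [0.056, 0.998, -0.0], [0.0, -0.0, -1.0]]
force: [-0.0, -0.1, 0.3]
finger_gap: 0.785
gripper_force: 0.0
```

Emit:
carry_out --pt "0 0 0 0 0" --pt "0 0 0 0 0" --pt "0 0 0 -2 0" --pt "0 0 0 -5 0" --pt "0 0 0 -9 0" --pt "0 0 0 -13 0" --pt "0 0 0 -16 0" --pt "0 0 0 -16 0"

```text
time_s: 12.25
eef_pos: [516.3, 27.7, 240.4]
orientation: [[-0.998, 0.056, 0.008], [0.056, 0.998, 0.002], [-0.008, 0.003, -1.0]]
force: [1.0, 0.2, 0.8]
finger_gap: 1.001
gripper_force: 0.0
```

```bash
python3 - <<'E'
from station import env
from h import *
s=env.observe(); im,_=env.get_image("scene"); print(s["time_s"],s["eef_pos"],s["force"],s["finger_gap"])
i0=np.load("scene.npz")["im"]
c=np.hstack([x[155:310,150:370,::-1] for x in(i0,im)]); cv2.imwrite("pics/end.png",cv2.resize(c,(792,279)))
E
```

```text
12.25 [516.30555845  27.66189371 240.35666599] [1.02600979 0.21931201 0.794278  ] 1.0010998266934663
```

View pics/end.png

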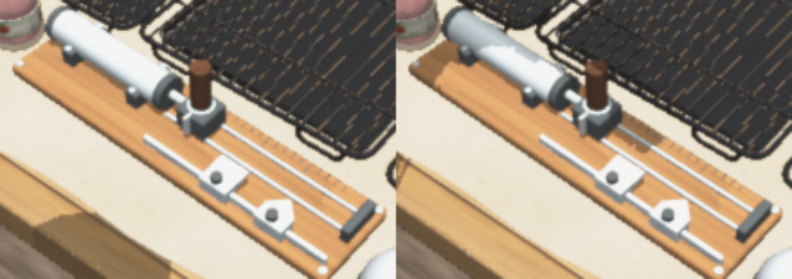

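The knob is back where it started: it sits at (201,85) before and (596,85) after, where the second panel is offset by 396 px. The arm is clear of everything.

```bash
python3 -c "
from station import env
print(env.close_job())"
```

```text
the job is handed in; nothing more can be done
None
```

I drew the slide out level with the pointed marker, held it there for over two seconds, eased it back home against its stop and let go, then handed the job in at about 12 s (the hand-in gave no verdict).

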